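Rack up the circuit boards and close the locked side guide on them

TASK

Put the framed circuit boards that lie loose on the desk away in the slotted rack: hold the guide's thumb release down and slide the guide well back, stand every board on its short edge in a slot of its own, leaning back on that slot's wire hoop, then hold the release down again and slide the guide up snug so that it holds the boards against the fence, and let it lock. The guide moves only while its release is held down, so do not force it, and leave the other things on the desk where they are.

Things in the scene. Friction and masses are not known exactly. Their poses are not given: they have to be found in the camera images.
- rack: Fixed board rack (mm). Origin on the desk top; z up, y along the slots, x along the row of five. Base x -124 to 92, y -92 to 76, top z 8. Six ribs 7 wide, top z 20, leave five grooves 23 wide in x. Behind each groove a 5 mm wire hoop leans 30 deg from vertical towards +x; its crossbar runs along y at z 57. Fence along the +y side: inner face y 55, top z 48.
- guide (a joint): Grey side guide, a bar along the row facing the fence (z 22 to 48), on a carriage on a cross rail at the rack's -x end. Metres; clear width to the fence = 0.044 + value, range 0 to 0.072, growing towards rack -y. Starts too narrow for a board. Release held down: slides with about 1 N; otherwise a brake holds it, at any position, against about 35 N.
- release (a joint): Black thumb release on the carriage, metres: about 0 when up (brake on), 0.006 when fully down. Sprung: about 3.5 N to start, 6 N fully down; the brake is off from 0.002 on. It springs up by itself.
- release_top (a point): Centre of the release's top face, 28 (rack x) x 38 (rack y) mm, 47 mm above the desk when up; rides with the guide. The carriage deck round it is at z 40; two grey ears, inner faces 51 mm apart in y, rise to z 53 on both sides, so fingers pressing here can also push the carriage along y.
- guide_face (a point): Point on the guide's face towards the fence, mid-length, 35 mm above the desk.
- slot0 (a point): Groove 1 of 5 from the carriage end: point on its floor (z 8), at rack y 0. The groove spans -8 to +15 mm in rack x about it, the hoop's feet are at +10, its crossbar at +38. A board stands with a short edge in the groove, its top leaning towards rack +x on the crossbar, about 33 deg from vertical: its centre is then about 23 mm in x and 40 mm in z from here (rack axes).
- slot1 (a point): Groove 2 of 5 from the carriage end: point on its floor (z 8), at rack y 0. The groove spans -8 to +15 mm in rack x about it, the hoop's feet are at +10, its crossbar at +38. A board stands with a short edge in the groove, its top leaning towards rack +x on the crossbar, about 33 deg from vertical: its centre is then about 23 mm in x and 40 mm in z from here (rack axes).
- slot2 (a point): Groove 3 of 5 from the carriage end: point on its floor (z 8), at rack y 0. The groove spans -8 to +15 mm in rack x about it, the hoop's feet are at +10, its crossbar at +38. A board stands with a short edge in the groove, its top leaning towards rack +x on the crossbar, about 33 deg from vertical: its centre is then about 23 mm in x and 40 mm in z from here (rack axes).
- slot3 (a point): Groove 4 of 5 from the carriage end: point on its floor (z 8), at rack y 0. The groove spans -8 to +15 mm in rack x about it, the hoop's feet are at +10, its crossbar at +38. A board stands with a short edge in the groove, its top leaning towards rack +x on the crossbar, about 33 deg from vertical: its centre is then about 23 mm in x and 40 mm in z from here (rack axes).
- slot4 (a point): Groove 5 of 5 from the carriage end: point on its floor (z 8), at rack y 0. The groove spans -8 to +15 mm in rack x about it, the hoop's feet are at +10, its crossbar at +38. A board stands with a short edge in the groove, its top leaning towards rack +x on the crossbar, about 33 deg from vertical: its centre is then about 23 mm in x and 40 mm in z from here (rack axes).
- board_0: A circuit board in an aluminium frame (slippery, friction about 0.45): a flat slab 90 (x) x 56 (y) x 10 (z) mm, 65 g, origin at its centre; lies flat on the desk at the start (centre z = 5 mm). The same either way up and either way round. May be absent.
- board_1: A circuit board in an aluminium frame (slippery, friction about 0.45): a flat slab 90 (x) x 56 (y) x 10 (z) mm, 65 g, origin at its centre; lies flat on the desk at the start (centre z = 5 mm). The same either way up and either way round. May be absent.
- board_2: A circuit board in an aluminium frame (slippery, friction about 0.45): a flat slab 90 (x) x 56 (y) x 10 (z) mm, 65 g, origin at its centre; lies flat on the desk at the start (centre z = 5 mm). The same either way up and either way round. May be absent.
- board_3: A circuit board in an aluminium frame (slippery, friction about 0.45): a flat slab 90 (x) x 56 (y) x 10 (z) mm, 65 g, origin at its centre; lies flat on the desk at the start (centre z = 5 mm). The same either way up and either way round. May be absent.
- board_4: A circuit board in an aluminium frame (slippery, friction about 0.45): a flat slab 90 (x) x 56 (y) x 10 (z) mm, 65 g, origin at its centre; lies flat on the desk at the start (centre z = 5 mm). The same either way up and either way round. May be absent.
- dispenser: Bystander: the blue pump bottle (64 mm across, 109 tall); origin under its centre.
- vial: Bystander: the amber screw-cap vial (25 mm across, 51 tall); origin under its centre.
- wipes: Bystander: the stack of white wipes (65 x 111 x 19); origin under its centre.
Things that resemble listed ones, but are neither listed nor needed, are in the scene too. Leave any blue or orange look-alike of the board_4 alone.

How it is judged:
By the outcome, as a careful person would: the job done as asked, in the order asked, and still so for the second after the job is handed in, with the robot touching nothing.
Of board_0, board_1, board_2, board_3, board_4 only 4 to 5 are there at a start; the rules pass over those that are not, and their reading is None.
At some moment in a run one of board_0, board_1, board_2 may be knocked a few centimetres aside while the robot is not near it.
Once in a run the grip may slacken for a moment while it holds something.
It also fails if it takes over 210 s, if anything falls off the work surface, if the arm or the gripper's body presses on something with over 40 N, if the wrist force passes 120 N, or if a joint passes its speed limit or range.

ROBOT

A 6-joint arm with a two-finger parallel gripper is mounted at the origin on the work surface; the furniture and walls round the work are solid. World frame = base frame: x ahead of the robot, y to its left, z up, the work surface at z = 0. Lengths are in m, angles in rad, forces in N, time in s.
With the tool pointing down it reaches from about 0.35 to 0.8 m from the base axis. Payload 7.3 kg.
Tool frame: the origin (TCP) lies between the finger pads; the fingertips stand 25 mm ahead of it and the grasp point (between the pads) lies 6 mm ahead of it (r.tip_extent is the distance from the TCP to the fingertips, in m); z points along the fingers, y is the line along which they close (so a half turn about z gives the same grasp; the last joint's range is limited). The gripper opens to 85 mm and grips with 20 to 120 N. Pads are 22 mm wide; open, the fingers measure 114 mm over their backs; the gripper's body (76 mm by 85 mm) begins 54 mm behind the grasp point. The pads swing forward as they close: fully open they stand 13 mm farther back than shut.
Start: joints at [-1.466, 0.342, 1.524, -0, 1.275, -0.146], TCP at [0.13, -0.509, 0.256] pointing down, gripper open.
Joint ranges: [-2.53, 2.53], [-0.77, 2.02], [0.04, 2.7], [-1, 4.14], [0.28, 2.66], [-3.11, 3.11]. Speed limits (rad/s): [2.57, 2.57, 3.14, 3.14, 3.14, 3.14].

INTERFACE

Orientations are given as a unit quaternion [x, y, z, w].
In Python, from workcell import r, command_gripper, optics gives the robot as it stands. The module is installed in compiled form; this text tells all that it offers. Calls block until the motion is done:
- r.reach(position, orientation): joint-space move of the TCP to a pose.
- r.move_straight(position, orientation=None, speed=0.15, max_force=None): straight line of the TCP; orientation=None keeps the orientation; speed is the mean speed in m/s. With max_force (N) it stops when the force on the tool has changed by that much, and returns True; else False.
- r.movej(angles): joint-space move.
- command_gripper(opening, force=None): finger opening in m; force is the grip in N (None keeps the last); returns when the fingers have stopped.
- r.hold(seconds).
- r.solve_ik(position, orientation): joint angles nearest the present ones, or None.
- r.read_state(): the state.
- optics.get_image(name): name is "side" or "top" or "wrist"; returns (picture, depth): 400x640x3 uint8, red, green, blue; 400x640 float32, m along the optical axis (not along the pixel's ray), 0 where there is no reading.
- optics.camera_model(name): a dict with "K" (3x3 intrinsics, pixels), "R" (3x3) and "t" (3): a world point X has camera coordinates R X + t; the wrist camera has in their place "tool_from_camera" (4x4, takes a point from camera to tool coordinates, whose origin is the TCP and whose axes are the flange's). Camera axes: x right, y down, z forward; pixel columns grow to the right and rows downward; lengths in m; the calibration is good to about 2 mm. The wrist camera is an equidistant fisheye: a pixel r from the principal point sees the ray r / f radians off the axis. A picture is of the moment at which its call begins: read the wrist's pose just before it. camera_model takes no time and is no camera call.
A pose or a line that the arm cannot do raises r.PlanningError and nothing moves.
- r.finish_job(): hands the job in; it is judged then, once.
The state is a dict: "time_s": time; "joint_positions": joint angles; "dq": joint speeds; "tau": joint torques, N m; "eef_pos": TCP position; "eef_rot": TCP orientation; "contact_force": force on the tool from outside, world axes, zero at the start; "torque": the same for the moment, N m; "grip_width": finger opening in m; "grip_force": force on a finger pad.
Only numpy, scipy, OpenCV 4.12 (cv2) and the standard library are available. Lean on these libraries where they do the work, as an engineer would, in place of code of your own. Each camera call takes 0.05 s, during which the arm holds its last target. There are 200 camera calls.

## Working session

There is one attempt and no reset: what is moved stays moved. The work goes in short steps, each a Python script; the robot and the scene stay as the last script left them, time stands still between calls to the robot, and variables do not carry over. Pictures are saved under pics/ and viewed, at most 14 in all, crops included, and the job is handed in when it is done.

```bash
mkdir -p pics; ls; python3 - <<'E'
from workcell import r, command_gripper, optics
import cv2,numpy as np
for n in ["top","side"]:
    im,d=optics.get_image(n); cv2.imwrite(f"pics/{n}0.png",im[:,:,::-1]); np.save(f"{n}0.npy",d)
    m=optics.camera_model(n); print(n,{k:np.round(v,4).tolist() if k in('K','R','t') else v for k,v in m.items()})
print(r.read_state()); print(optics.camera_model("wrist"))
E
```

```text
pics
top {'K': [[495.4849, 0.0, 320.5571], [0.0, 495.4849, 195.8429], [0.0, 0.0, 1.0]], 'R': [[0.0157, -0.9999, -0.0004], [-0.9948, -0.0156, -0.1011], [0.1011, 0.002, -0.9949]], 't': [-0.1061, 0.5534, 1.3202]}
side {'K': [[388.5654, 0.0, 318.553], [0.0, 388.5654, 203.6791], [0.0, 0.0, 1.0]], 'R': [[-0.8383, -0.5453, 0.0033], [-0.2307, 0.3492, -0.9082], [0.4941, -0.7621, -0.4185]], 't': [0.3952, 0.2134, 0.68]}
{'time_s': 0.1, 'joint_positions': array([-1.46592056e+00,  3.43145471e-01,  1.52584681e+00,  1.03917543e-05,
        1.27541789e+00, -1.45989514e-01]), 'dq': array([-0.00037444, -0.00113676, -0.00252679, -0.00043742,  0.00085094,
        0.00084914]), 'tau': array([-2.05797781e-01, -4.52701235e+01, -2.62183124e+01, -2.47278449e-04,
        1.20010553e-02,  2.93106297e-06]), 'eef_pos': array([ 0.13028086, -0.50783655,  0.25511728]), 'eef_rot': array([ 9.92142840e-01,  1.25102356e-01,  3.39253286e-05, -1.40836020e-03]), 'contact_force': array([ 0.45865904, -0.03046749, -0.16061208]), 'torque': array([ 0.00102497,  0.03230659, -0.0081581 ]), 'grip_force': 0.0, 'grip_width': 0.08517013879222268}
{'K': array([[309.70691629,   0.        , 323.86055245],
       [  0.        , 309.70691629, 199.38394843],
       [  0.        ,   0.        ,   1.        ]]), 'tool_from_camera': array([[ 5.87997321e-04, -9.65390086e-01, -2.60809580e-01,
         6.66681146e-02],
       [ 9.99999640e-01,  4.08070554e-04,  7.44028812e-04,
         6.29489524e-04],
       [-6.11849329e-04, -2.60809924e-01,  9.65389978e-01,
        -1.17470182e-01],
       [ 0.00000000e+00,  0.00000000e+00,  0.00000000e+00,
         1.00000000e+00]])}
```

View pics/top0.png

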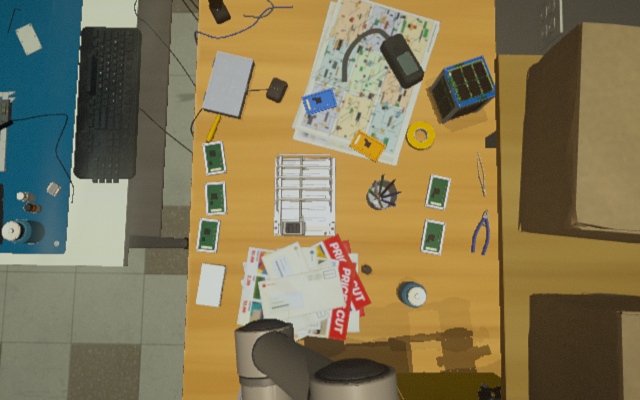

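View pics/side0.png

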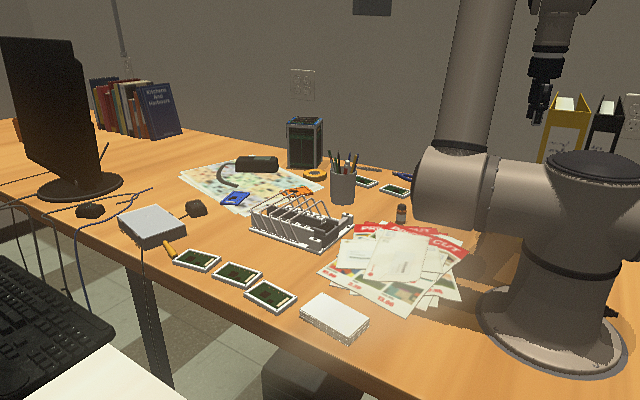

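The five green framed boards are at (214,157), (215,197), (207,235), (438,191) and (432,237). The blue one at (320,101) and the orange one at (368,145) are look-alikes and stay where they are. The rack is at (305,195), with its carriage at (292,228), so rack +x points up the image.

```bash
cat > h.py <<'E'
from workcell import r, command_gripper, optics
import cv2,numpy as np
from scipy.spatial.transform import Rotation as Ro
def px2w(n,u,v,z):
    m=optics.camera_model(n);K,R,t=map(np.array,(m['K'],m['R'],m['t']))
    d=R.T@np.linalg.solve(K,[u,v,1.]);c=-R.T@t
    return c+d*(z-c[2])/d[2]
def find_boards(im,z=0.010):
    hsv=cv2.cvtColor(im,cv2.COLOR_RGB2HSV)
    g=cv2.inRange(hsv,(45,70,20),(95,255,200)); g=cv2.morphologyEx(g,cv2.MORPH_CLOSE,np.ones((5,5)))
    out=[]
    for c in cv2.findContours(g,cv2.RETR_EXTERNAL,cv2.CHAIN_APPROX_NONE)[0]:
        if 180<cv2.contourArea(c)<900:
            w=np.array([px2w("top",u,v,z)[:2] for u,v in c[:,0]],np.float32)
            (x,y),(a,b),th=cv2.minAreaRect(w)
            if a<b: th+=90;a,b=b,a
            out.append((x,y,(th+90)%180-90,a,b,*c[:,0].mean(0)))
    return out
def top(): return optics.get_image("top")
E
python3 - <<'E'
from h import *
im=cv2.imread("pics/top0.png"); rgb=im[:,:,::-1].copy()
for b in find_boards(rgb): print(np.round(b,3))
a=cv2.resize(im[145:245,262:345],None,fx=6,fy=6,interpolation=cv2.INTER_CUBIC); cv2.imwrite("pics/rack.png",a)
b=cv2.resize(np.hstack([im[135:255,190:235],im[135:255,415:460],im[80:200,295:390]]),None,fx=4,fy=4,interpolation=cv2.INTER_CUBIC); cv2.imwrite("pics/bd.png",b)
E
```

```text
[ 4.49000e-01 -4.06000e-01 -9.77900e+00  7.30000e-02  3.90000e-02
  4.32852e+02  2.36901e+02]
[ 4.45000e-01  2.10000e-01 -5.16700e+00  7.20000e-02  4.00000e-02
  2.07642e+02  2.35012e+02]
[4.46000e-01 7.08000e-01 4.20200e+00 6.90000e-02 6.60000e-02 2.74240e+01
 2.30435e+02]
[5.47000e-01 1.93000e-01 5.84100e+00 7.10000e-02 3.90000e-02 2.15025e+02
 1.98101e+02]
[ 5.73000e-01 -4.21000e-01 -1.15720e+01  7.20000e-02  3.90000e-02
  4.37692e+02  1.91833e+02]
[6.59000e-01 2.01000e-01 1.02280e+01 7.20000e-02 3.90000e-02 2.13885e+02
 1.57795e+02]
```

View pics/rack.png

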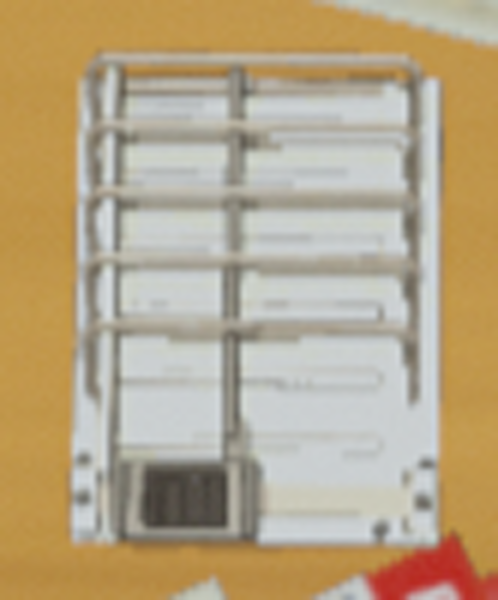

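View pics/bd.png

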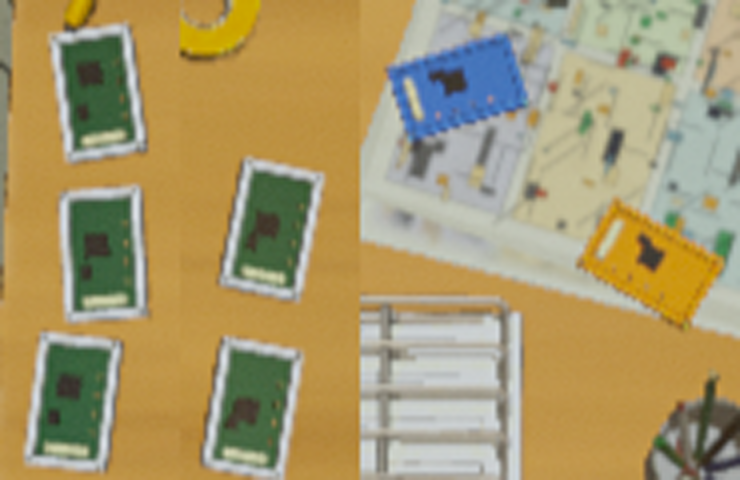

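The crop shows the rack base corners at (72,540), (437,545), (440,78) and (83,75), the release at (185,497) and the guide bar at u≈232. The second crop confirms five green boards. The blue and orange look-alikes are on the poster.

```bash
python3 - <<'E'
from h import *
P=lambda u,v,z: px2w("top",262+(u+.5)/6-.5,145+(v+.5)/6-.5,z)
img=[(72,541),(437,545),(440,78),(83,75)]
W=np.array([P(u,v,.008)[:2] for u,v in img]); L=np.array([(-124,76),(-124,-92),(92,-92),(92,76)])/1e3
A=W-W.mean(0);B=L-L.mean(0)
th=np.arctan2((B[:,0]*A[:,1]-B[:,1]*A[:,0]).sum(),(A*B).sum())
Rm=np.array([[np.cos(th),-np.sin(th)],[np.sin(th),np.cos(th)]]);o=W.mean(0)-Rm@L.mean(0)
print("origin",o,"yaw deg",np.degrees(th),"res mm",1e3*(W-(L@Rm.T+o)))
l=lambda u,v,z:np.round(1e3*Rm.T@(P(u,v,z)[:2]-o),1)
for v in (328,262,195,128,60): print("bar L/R",l(100,v-2,.057),l(405,v+2,.057))
print("release",l(185,497,.047),"guide face L edge",l(226,200,.048),l(244,200,.048),"fence inner",l(119,300,.048))
print("tip",r.tip_extent)
# IK checks
yaw=th
from scipy.spatial.transform import Rotation as Ro
for sx in (-57,-30,0,30,57,63):
  for i,flip in((0,0),(4,0),(4,180)):
    x=np.append(o+Rm@np.array([-.06+.03*i+.023,0]),.048)
    R0=Ro.from_euler('z',np.degrees(yaw),degrees=True)*Ro.from_euler('y',-sx,degrees=True)*Ro.from_euler('x',180,degrees=True)*Ro.from_euler('z',flip,degrees=True)
    p=x-R0.as_matrix()[:,2]*.022
    q=r.solve_ik(p,R0.as_quat()); print(sx,i,flip,None if q is None else np.round(q,2))
E
```

```text
origin [ 0.57213186 -0.04521659] yaw deg 0.2737508375003646 res mm [[ 0.08766652 -0.58103742]
 [ 0.08569586  0.73612927]
 [ 0.10386174  1.10176039]
 [-0.27722412 -1.25685223]]
bar L/R [-29.8  60.3] [-30.1 -75. ]
bar L/R [-0.3 60.9] [ -0.6 -74.7]
bar L/R [29.7 61.5] [ 29.4 -74.4]
bar L/R [59.9 62. ] [ 59.6 -74.1]
bar L/R [90.7 62.6] [ 90.3 -73.9]
release [-104.7   21.9] guide face L edge [28.4  5.7] [28.5 -2.4] fence inner [-17.2  52.8]
tip 0.025
-57 0 0 [-0.15  1.18  0.82 -0.15  2.13  1.4 ]
-57 4 0 None
-57 4 180 None
-30 0 0 [-0.18  0.87  1.24 -0.09  1.55  1.42]
-30 4 0 [-0.15  1.1   0.72 -0.08  1.85  1.42]
-30 4 180 [-0.15  1.1   0.72 -0.08  1.85 -1.73]
0 0 0 [-0.23  0.58  1.71 -0.    0.84  1.34]
0 4 0 [-0.18  0.76  1.34 -0.    1.04  1.38]
0 4 180 [-0.18  0.76  1.34 -0.    1.04 -1.76]
30 0 0 None
30 4 0 None
30 4 180 None
57 0 0 [-0.45  0.76  2.47  2.71  1.07 -1.61]
57 4 0 [-0.31  0.74  2.15  2.76  0.76 -1.46]
57 4 180 [-0.31  0.74  2.15  2.76  0.76  1.68]
63 0 0 [-0.47  0.88  2.51  2.7   1.32 -1.69]
63 4 0 [-0.32  0.81  2.19  2.79  0.97 -1.52]
63 4 180 [-0.32  0.81  2.19  2.79  0.97  1.62]
```

Rack pose: origin (0.572, -0.045), yaw 0.3°. The crossbars put the slots at rack x = -68, -38, -8, 22 and 52 mm. First I'll open the guide.

```bash
cat >> h.py <<'E'
O=np.array([.57213,-.04522,0]);YAW=np.radians(.274);RR=Ro.from_euler('z',YAW)
W=lambda x,y,z: O+RR.apply([x/1e3,y/1e3,z/1e3])
def ori(yaw,tilt=0): # tilt: tool leans so that it points towards +x
    return Ro.from_euler('z',yaw)*Ro.from_euler('y',-tilt)*Ro.from_euler('x',np.pi)
def F(): return np.round(r.read_state()['contact_force'],1), np.round(r.read_state()['eef_pos'],4), round(r.read_state()['time_s'],1)
E
python3 - <<'E'
from h import *
q=ori(YAW).as_quat()
command_gripper(0,40)
r.reach(W(-105,22,150),q); r.move_straight(W(-105,22,80),q)
print(F())
print(r.move_straight(W(-105,22,47+25-5.5),q,speed=.03,max_force=9),F())
print(r.move_straight(W(-105,22-73,47+25-5.5),q,speed=.05,max_force=6),F())
r.move_straight(W(-105,22-69,100),q,speed=.08)
r.move_straight(W(-105,22-69,180),q)
im,d=top(); cv2.imwrite("pics/g1.png",cv2.resize(im[145:245,262:345,::-1],None,fx=5,fy=5,interpolation=cv2.INTER_CUBIC)); print(F())
E
```

```text
(array([-0.4,  0.2, -0.4]), array([ 0.4674, -0.0241,  0.0804]), 3.6)
False (array([1.1, 0.4, 5. ]), array([ 0.4677, -0.0239,  0.0669]), 4.2)
False (array([-0.3,  2.8,  5.8]), array([ 0.4674, -0.0963,  0.0668]), 5.8)
(array([ 0.7, -0.1, -0.3]), array([ 0.4666, -0.0925,  0.1788]), 7.2)
```

View pics/g1.png

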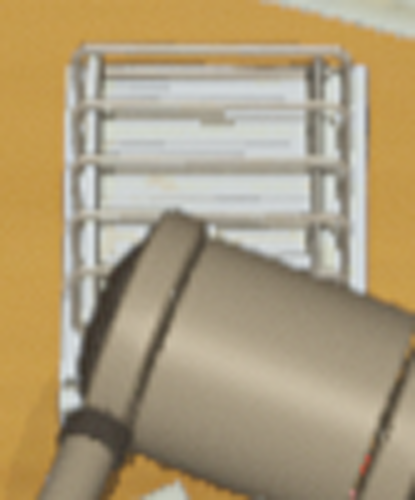

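The guide bar now sits far right, at u≈312 in the crop, so it is well back. Next is the first board, starting with a touch-down test.

```bash
cat >> h.py <<'E'
G=.028
SX=[-68,-38,-8,22,52]
def boards():
    im,_=top()
    return [b for b in find_boards(im) if .060<b[3]<.085 and .033<b[4]<.048 and .3<b[0]<.8 and abs(b[1])<.5 and not(-.14<b[1]<.04)]
def pick(b,zt=None):
    yaw=np.radians(b[2]); R=ori(yaw); q=R.as_quat()
    p=np.array([b[0]+G*np.cos(yaw),b[1]+G*np.sin(yaw),.0])
    command_gripper(.072,60)
    r.reach(p+[0,0,.14],q)
    if zt is None:
        r.move_straight(p+[0,0,.045],q); hit=r.move_straight(p+[0,0,.010],q,speed=.02,max_force=4)
        z=r.read_state()['eef_pos'][2]; print("touch",hit,z); zt=z+.002
    r.move_straight(p+[0,0,zt],q,speed=.12)
    command_gripper(.04,60); s=r.read_state(); print("grip",s['grip_width'],s['grip_force'])
    r.move_straight(p+[0,0,.30],q,speed=.25); print("lifted",r.read_state()['grip_width'],F())
    return zt
def flip(q1):
    q0=np.array(r.read_state()['joint_positions']); m=(q0+q1)/2; m[4]=.4
    r.movej(m); r.movej(q1)
E
python3 - <<'E'
from h import *
B=boards()
for b in B: print(np.round(b,3))
for b in B:
    y=np.radians(b[2])
    for z in(.02,.3): print(r.solve_ik([b[0]+G*np.cos(y),b[1]+G*np.sin(y),z],ori(y).as_quat()) is not None,end=' ')
b=min(B,key=lambda b:np.hypot(b[0]-.445,b[1]-.21))
zt=pick(b); print(zt)
for i in range(5):
  for h in (48,120,200,260): 
    s=r.solve_ik(W(SX[i]+22-30,10,h+25),ori(YAW,np.radians(61)).as_quat()); print(i,h,None if s is None else np.round(s,2))
E
```

```text
[ 4.49000e-01 -4.06000e-01 -9.45600e+00  7.30000e-02  3.90000e-02
  4.32962e+02  2.36775e+02]
[ 4.45000e-01  2.10000e-01 -5.16700e+00  7.20000e-02  4.00000e-02
  2.07630e+02  2.35012e+02]
[5.47000e-01 1.93000e-01 5.84100e+00 7.10000e-02 3.90000e-02 2.15125e+02
 1.98250e+02]
[ 5.73000e-01 -4.21000e-01 -1.15720e+01  7.20000e-02  3.90000e-02
  4.37734e+02  1.92013e+02]
[6.59000e-01 2.01000e-01 1.00660e+01 7.20000e-02 3.90000e-02 2.13885e+02
 1.57808e+02]
True True True True True True True True True True touch True 0.016680371065807574
grip 0.05462893436962856 72.16389814973809
lifted 0.05445144612640017 (array([-0.3, -1. , -1.7]), array([0.4726, 0.2068, 0.2985]), 12.9)
0.018680371065807576
0 48 [-0.46  0.81  2.56  2.71  1.27 -1.68]
0 120 [-0.46  0.5   2.54  2.64  0.98 -1.52]
0 200 [-0.46  0.19  2.46  2.42  0.65 -1.2 ]
0 260 [-0.46  0.01  2.36  2.08  0.47 -0.8 ]
1 48 [-0.41  0.77  2.48  2.75  1.17 -1.62]
1 120 [-0.41  0.5   2.46  2.67  0.9  -1.48]
1 200 [-0.41  0.23  2.39  2.47  0.61 -1.2 ]
1 260 [-0.41  0.06  2.3   2.14  0.44 -0.83]
2 48 [-0.37  0.75  2.4   2.77  1.07 -1.57]
2 120 [-0.37  0.51  2.38  2.69  0.84 -1.45]
2 200 [-0.37  0.27  2.31  2.5   0.57 -1.2 ]
2 260 [-0.37  0.12  2.23  2.19  0.41 -0.85]
3 48 [-0.34  0.75  2.32  2.78  0.99 -1.54]
3 120 [-0.34  0.53  2.3   2.71  0.78 -1.42]
3 200 [-0.34  0.31  2.24  2.52  0.53 -1.19]
3 260 [-0.34  0.17  2.17  2.22  0.38 -0.85]
4 48 [-0.31  0.74  2.24  2.79  0.91 -1.51]
4 120 [-0.31  0.55  2.22  2.72  0.72 -1.4 ]
4 200 [-0.31  0.35  2.17  2.53  0.49 -1.17]
4 260 [-0.31  0.22  2.1   2.23  0.35 -0.85]
```

```bash
cat >> h.py <<'E'
T=np.radians(29);D=.0137
def target(i,y=12,t=T,corner=3.5):
    ax=np.array([np.sin(t),0,np.cos(t)]);ap=np.array([np.cos(t),0,-np.sin(t)])
    c=np.array([SX[i]+corner,y,8])/1e3+.045*ax-.005*ap
    return O+RR.apply(c+G*ax-D*ap),RR.apply(ax),RR.apply(ap),ori(YAW,np.pi/2-t).as_quat()
def hover(i):
    P,ax,ap,q=target(i); q1=r.solve_ik(P+ax*.13+[0,0,.03],q); flip(np.array(q1)); print("hover",r.read_state()['grip_width'],F())
E
python3 - <<'E'
from h import *
hover(4)
im,d=optics.get_image("side"); cv2.imwrite("pics/s1.png",cv2.resize(im[100:300,200:460,::-1],None,fx=3,fy=3))
im,d=optics.get_image("wrist"); cv2.imwrite("pics/w1.png",im[:,:,::-1]); np.save("wref.npy",d); cv2.imwrite("wref.png",im)
E
```

```text
hover 0.05446378997357611 (array([ 0.9,  0.3, -0.4]), array([ 0.71  , -0.032 ,  0.2252]), 15.6)
```

View pics/s1.png

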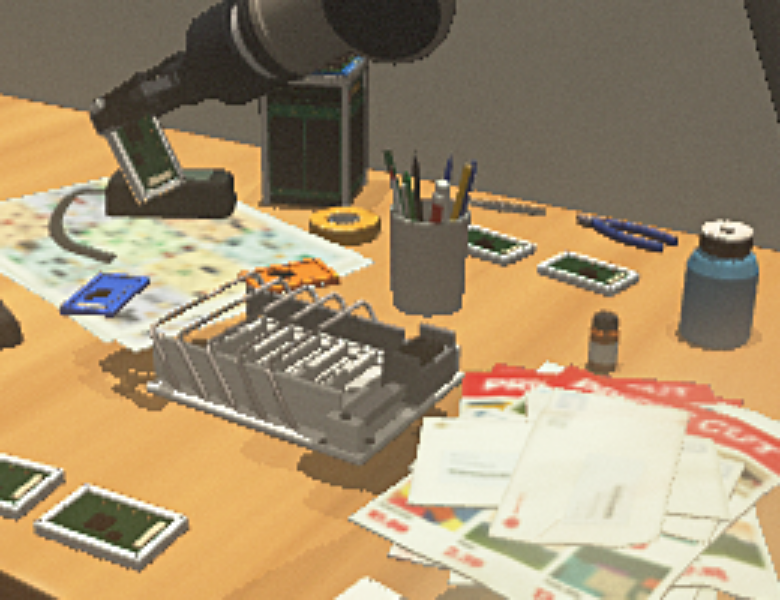

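View pics/w1.png

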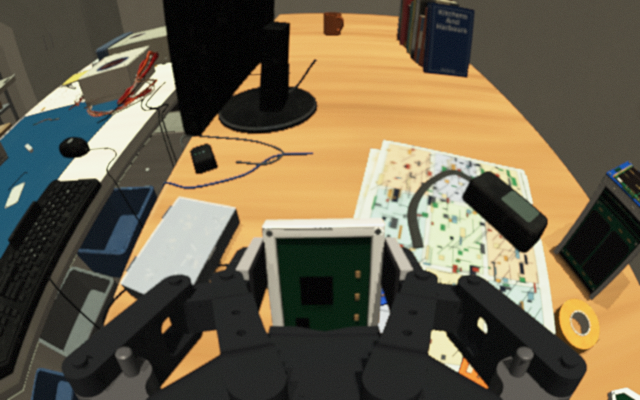

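The board sits squarely in the fingers with its lower part hanging down. In the wrist view its top edge is at row ~222. Next I'll insert it into slot 4.

```bash
cat >> h.py <<'E'
def place(i):
    P,ax,ap,q=target(i)
    r.move_straight(P+ax*.07,q,speed=.2)
    h1=r.move_straight(P+ax*.006,q,speed=.08,max_force=6)
    h2=h1 or r.move_straight(P-ax*.006,q,speed=.015,max_force=3)
    s=r.read_state(); e=(s['eef_pos']-P)@np.array([ax,ap,np.cross(ap,ax)]).T*1e3
    print("place",i,h1,h2,"err axis/approach/lat mm",np.round(e,1),"w",s['grip_width'],F())
    return h1,h2
def release(i):
    P,ax,ap,q=target(i)
    command_gripper(.068); 
    p=r.read_state()['eef_pos']; r.move_straight(p-ap*.06,q,speed=.08); r.move_straight(p-ap*.06+[0,0,.16],q,speed=.25)
E
python3 - <<'E'
from h import *
h1,h2=place(4)
if h2 and not h1:
    release(4)
    im,d=optics.get_image("side"); cv2.imwrite("pics/s2.png",cv2.resize(im[100:300,200:460,::-1],None,fx=3,fy=3))
E
```

```text
place 4 False True err axis/approach/lat mm [-0.9  0.2  0.1] w 0.05423462858004658 (array([0.6, 0.8, 2.1]), array([ 0.6463, -0.0329,  0.08  ]), 17.8)
```

View pics/s2.png

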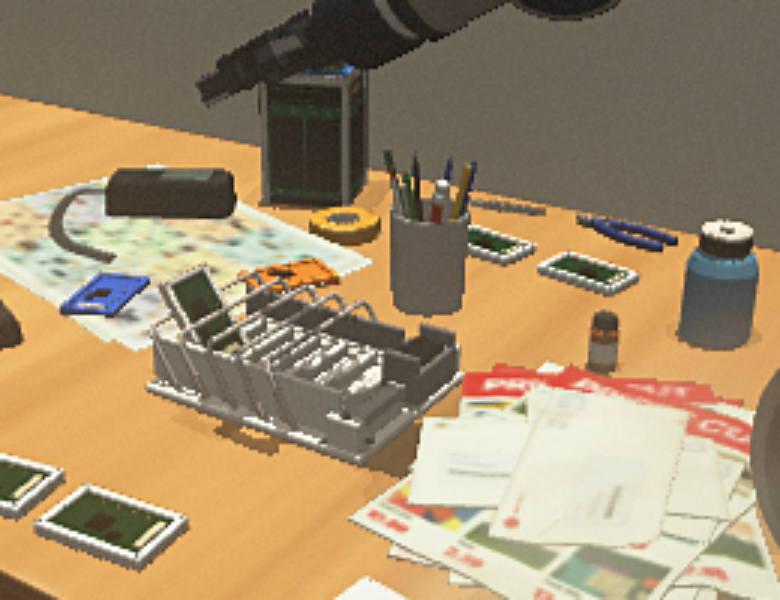

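The board leans back in slot 4, at (205,310) in the crop. Next board goes to slot 3, with a slip check against the wrist reference.

```bash
cat >> h.py <<'E'
def run(i,near=None,zt=.0187):
    B=boards(); print(len(B),"loose seen"); 
    b=min(B,key=lambda b:np.hypot(b[0]-near[0],b[1]-near[1])); print(np.round(b,3))
    yaw=np.radians(b[2]); p=[b[0]+G*np.cos(yaw),b[1]+G*np.sin(yaw),.25]
    command_gripper(.072); flip(np.array(r.solve_ik(p,ori(yaw).as_quat())))
    b2=min(boards() or [b],key=lambda c:np.hypot(c[0]-b[0],c[1]-b[1]))
    pick(b,zt)
    if not .050<r.read_state()['grip_width']<.059: print("LOST"); return False
    hover(i)
    im,_=optics.get_image("wrist"); ref=cv2.imread("wref.png")
    c=lambda a:cv2.cvtColor(a,cv2.COLOR_RGB2GRAY)
    res=cv2.matchTemplate(c(im)[180:360,240:410],c(ref)[215:325,262:385],cv2.TM_CCOEFF_NORMED); _,v,_,l=cv2.minMaxLoc(res)
    print("slip match",round(v,2),np.array(l)-[22,35])
    if v<.6 or abs(l[1]-35)>8: print("CHECK"); return False
    h1,h2=place(i)
    if h1 or not h2: print("CHECK contact"); return False
    release(i); print("done",F()); return True
E
python3 - <<'E'
from h import *
run(3,(.547,.193))
E
```

```text
4 loose seen
[5.47000e-01 1.93000e-01 5.68200e+00 7.10000e-02 3.90000e-02 2.15038e+02
 1.98101e+02]
grip 0.05440515943347008 69.11345901957247
lifted 0.05373681072332125 (array([ 0.2,  0.5, -0.9]), array([0.5741, 0.1957, 0.2985]), 26.1)
hover 0.05422806071320391 (array([-0.5,  0.2, -0.4]), array([ 0.6802, -0.0322,  0.2253]), 28.6)
slip match 0.98 [0 1]
place 3 False True err axis/approach/lat mm [-0.6  0.2  0.1] w 0.05443719660356166 (array([ 0.9, -0.1,  1.9]), array([ 0.6165, -0.0331,  0.0803]), 30.8)
done (array([-0.3,  0.7,  0.3]), array([ 0.5631, -0.033 ,  0.268 ]), 32.9)
```

```bash
python3 - <<'E'
from h import *
ok=run(2,(.659,.201)) 
if ok: ok=run(1,(.573,-.421))
im,d=optics.get_image("side"); cv2.imwrite("pics/s3.png",cv2.resize(im[100:300,200:460,::-1],None,fx=3,fy=3))
E
```

```text
3 loose seen
[6.59000e-01 2.01000e-01 1.02280e+01 7.20000e-02 3.90000e-02 2.13885e+02
 1.57795e+02]
grip 0.05452377713644184 67.52769164100755
lifted 0.053998711312347424 (array([-0.1, -0.3,  0.1]), array([0.6864, 0.2055, 0.2983]), 39.0)
hover 0.05396614152021341 (array([ 0.1,  0.7, -0.7]), array([ 0.6506, -0.0324,  0.2255]), 41.5)
slip match 0.97 [0 1]
place 2 False True err axis/approach/lat mm [-0.7  0.2  0.1] w 0.05415976473169837 (array([0.7, 1.1, 3.5]), array([ 0.5865, -0.0332,  0.0802]), 43.6)
done (array([-0.3,  0.1,  0.3]), array([ 0.5332, -0.0332,  0.268 ]), 45.7)
2 loose seen
[ 5.74000e-01 -4.20000e-01 -1.10540e+01  7.20000e-02  3.90000e-02
  4.37679e+02  1.91833e+02]
grip 0.05433275772154103 67.46785348746926
lifted 0.05466782025523675 (array([-0.6, -0.1, -1.1]), array([ 0.6007, -0.4256,  0.2983]), 51.8)
hover 0.05439032869060309 (array([ 0.3, -0.3, -1. ]), array([ 0.6209, -0.0337,  0.2257]), 54.1)
slip match 0.96 [ 0 -1]
place 1 False True err axis/approach/lat mm [-1.5  0.2  0.1] w 0.05467616953164846 (array([ 0.9, -0.6,  3.4]), array([ 0.5561, -0.0334,  0.0795]), 56.3)
done (array([ 0.6,  0.8, -0.6]), array([ 0.5029, -0.0333,  0.2675]), 58.5)
```

View pics/s3.png

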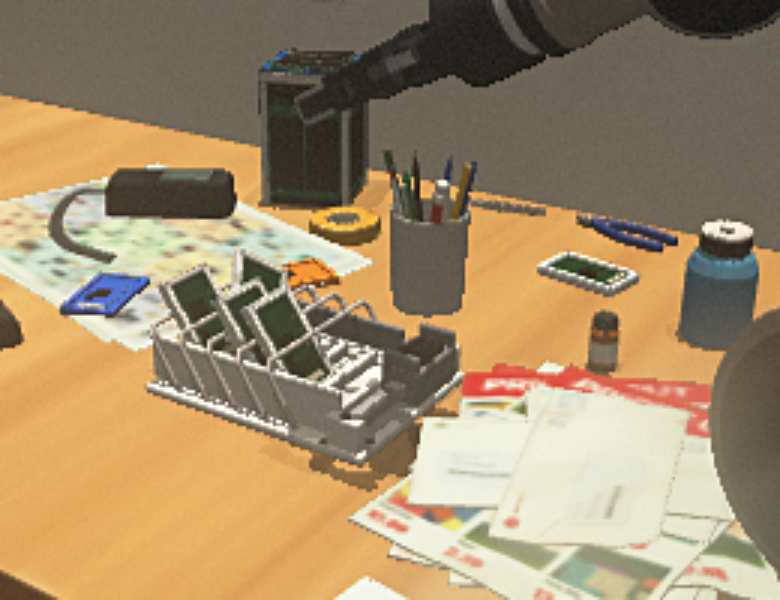

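One board, at about (260,270), stands further towards rack -y than the others. I'll check it from above.

```bash
python3 - <<'E'
from h import *
r.reach(W(-150,100,350),ori(YAW).as_quat()) if False else None
im,d=top(); cv2.imwrite("pics/t2.png",cv2.resize(im[140:245,262:355,::-1],None,fx=5,fy=5,interpolation=cv2.INTER_CUBIC))
im,d=optics.get_image("wrist"); cv2.imwrite("pics/w2.png",im[:,:,::-1])
E
python3 -c "
import cv2,numpy as np
a=cv2.imread('pics/t2.png');b=cv2.imread('pics/w2.png')[200:400,160:480]
a=cv2.resize(a,(415,525)); b=cv2.resize(b,(384,240)); b=cv2.copyMakeBorder(b,0,285,0,0,0); cv2.imwrite('pics/m2.png',np.hstack([a,b]))"
```

```text
(no output)
```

View pics/m2.png

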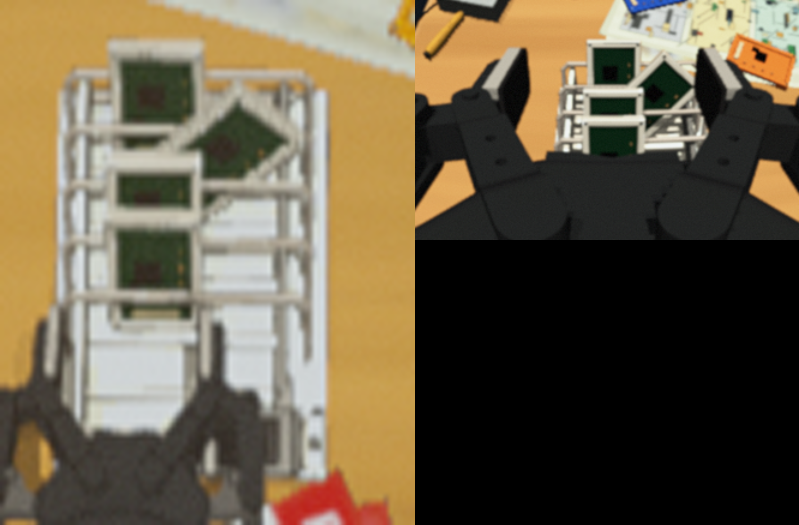

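The slot-3 board has been knocked over sideways. It still sits in its groove, but it stands on a corner with its top leaning towards -y (T at (238,85), R at (298,140)). I'll locate it in the slot-3 plane, then push its top edge upright with closed fingers held above the bars.

```bash
python3 - <<'E'
from h import *
m=optics.camera_model("top");K,R,t=map(np.array,(m['K'],m['R'],m['t']))
c=RR.inv().apply(-R.T@t-O)
def pl(u,v,i=3):
    d=RR.inv().apply(R.T@np.linalg.solve(K,[262+u/4.4624-.4,140+v/5-.4,1]))
    a=np.radians(33);n=np.array([np.cos(a),0,-np.sin(a)]);p0=np.array([SX[i]+23,0,48])/1e3-n*.005
    X=c+d*(n@(p0-c))/(n@d); return np.round(X*1e3,1), round((X[2]-.008)*1e3/np.cos(a),1)
print("T",pl(238,83),"R",pl(300,138),"lowR",pl(203,222),"guess L",pl(170,150))
print("slot2 board TL",pl(112,153,2),"TR",pl(200,153,2))
E
```

```text
T (array([ 77.3, -36.6, 106.9]), np.float64(118.0)) R (array([ 54.6, -73.3,  72. ]), np.float64(76.3)) lowR (array([ 16.5, -14.6,  13.3]), np.float64(6.3)) guess L (array([48.7,  4.2, 62.9]), np.float64(65.5))
slot2 board TL (array([41.4, 36.3, 97.8]), np.float64(107.1)) TR (array([ 41.8, -14.9,  98.5]), np.float64(107.9))
```

The corner stands at y≈-15, the tilt is ~42° and the centre of mass is only ~9 mm past the pivot, so a gentle push at the top rights it.

```bash
python3 - <<'E'
from h import *
q=ori(YAW).as_quat(); command_gripper(0,60)
flip(np.array(r.solve_ik(W(68,-92,200),q)))
r.move_straight(W(68,-92,75+25),q,speed=.1,max_force=6)
print(F()); print(r.move_straight(W(68,-37,100),q,speed=.03,max_force=4),F())
r.move_straight(W(68,-60,100),q,speed=.1); r.move_straight(W(68,-60,220),q,speed=.2)
r.reach(W(-60,-150,300),q)
im,d=top(); cv2.imwrite("pics/t3.png",cv2.resize(im[140:245,262:355,::-1],None,fx=5,fy=5,interpolation=cv2.INTER_CUBIC)); print(F(),[np.round(b,3) for b in boards()])
E
```

```text
(array([ 0.4, -0.1, -0.2]), array([ 0.641 , -0.1371,  0.1008]), 62.5)
True (array([ 1.8, -2.2,  1.9]), array([ 0.6415, -0.112 ,  0.1006]), 63.5)
(array([-0.4,  1.4,  0.1]), array([ 0.5134, -0.1947,  0.2985]), 65.2) [array([ 4.5000e-01, -4.0600e-01, -9.4560e+00,  7.1000e-02,  3.9000e-02,
        4.3280e+02,  2.3675e+02])]
```

View pics/t3.png

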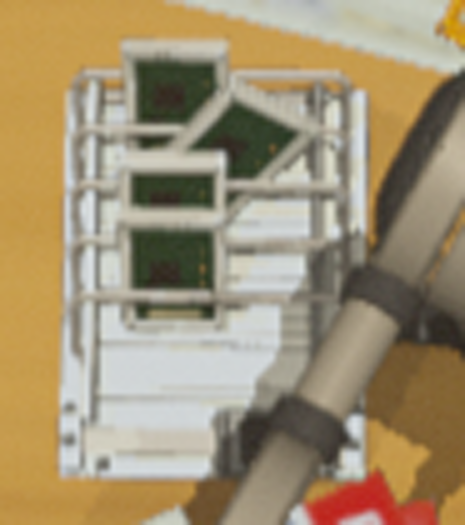

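The push moved it from ~42° to ~32° of tilt and then it met resistance. I'll look from close by before pushing more.

```bash
python3 - <<'E'
from h import *
q=ori(YAW).as_quat()
r.reach(W(-60,-120,180),q); a,_=optics.get_image("wrist")
r.reach(W(-110,-60,180),q); b,_=optics.get_image("wrist")
s,_=optics.get_image("side")
a=a[100:300,150:530]; b=b[80:280,150:530]
s=cv2.resize(s[160:260,240:350],None,fx=3.6,fy=3,interpolation=cv2.INTER_CUBIC)
M=np.zeros((600,790,3),np.uint8); M[:300,:390]=cv2.resize(a,(390,300)); M[:300,400:790]=cv2.resize(b,(390,300)); M[300:600,:396]=s[:300,:396]
cv2.imwrite("pics/m3.png",M[:,:,::-1]); print(F())
E
```

```text
(array([ 0.2, -0.5,  0.7]), array([ 0.4641, -0.1069,  0.1816]), 66.4)
```

View pics/m3.png

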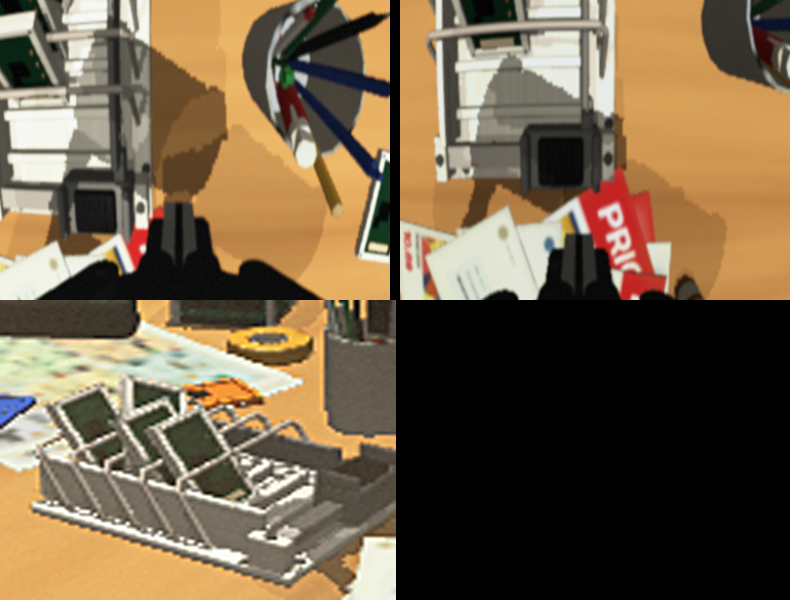

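The side view shows the board still leaning in its groove, and nothing visible blocks it. I'll push again a little higher with a somewhat larger guard.

```bash
python3 - <<'E'
from h import *
q=ori(YAW).as_quat()
r.reach(W(40,-95,220),q)
r.move_straight(W(68,-88,105),q,speed=.12,max_force=6)
y=-88
while y<-37:
    y+=4; hit=r.move_straight(W(68,y,105),q,speed=.02,max_force=8); f=F(); print(y,hit,f[0],np.round(1e3*RR.inv().apply(f[1]-O),1))
    if hit or np.linalg.norm(f[0])>8: break
im,d=optics.get_image("side"); cv2.imwrite("s.png",im[:,:,::-1])
t,_=top(); cv2.imwrite("t.png",t[:,:,::-1])
E
```

```text
-84 False [ 0.4  0.7 -0.3] [ 68.1 -83.8 105.4]
-80 False [ 0.8 -0.4 -0.4] [ 68.  -79.8 105. ]
-76 False [ 0.1 -0.8  0.1] [ 68.  -75.8 105. ]
-72 False [ 0.1 -0.2  0.6] [ 68.  -71.8 105. ]
-68 False [-0.1  0.8 -0.7] [ 67.9 -67.8 105. ]
-64 False [-0.   0.2 -0.7] [ 68.  -63.8 105. ]
-60 False [ 0.4  0.2 -0.5] [ 68.1 -59.8 105.1]
-56 False [ 0.7 -1.6  2.1] [ 68.4 -56.  105.5]
-52 False [ 2.4 -1.4  4. ] [ 68.9 -52.2 106. ]
-48 False [ 3.1 -2.5  7.1] [ 69.5 -48.5 106.6]
```

Force is building up, so the board is jammed. I'll stop pushing, lift off and take one good close look.

```bash
cat >> h.py <<'E'
def wcrop(X,half=90,size=390):
    s=r.read_state(); im,_=optics.get_image("wrist"); m=optics.camera_model("wrist"); Tc=np.array(m['tool_from_camera'])
    p=Ro.from_quat(s['eef_rot']).inv().apply(X-s['eef_pos']); p=Tc[:3,:3].T@(p-Tc[:3,3])
    th=np.arctan2(np.hypot(p[0],p[1]),p[2]); d=p[:2]/np.hypot(*p[:2])*th*m['K'][0,0]+[m['K'][0,2],m['K'][1,2]]
    M=np.float32([[1,0,half-d[0]],[0,1,half-d[1]]]); c=cv2.warpAffine(im,M,(2*half,2*half)); print("px",d)
    return cv2.resize(c,(size,size),interpolation=cv2.INTER_CUBIC)
E
python3 - <<'E'
from h import *
q=ori(YAW).as_quat(); p=r.read_state()['eef_pos']
r.move_straight(p+[0,0,.12],q,speed=.15)
r.reach(W(-20,-45,230),q); a=wcrop(W(60,-30,70))
r.reach(W(-40,-130,200),ori(YAW).as_quat()); b=wcrop(W(60,-30,70))
cv2.imwrite("pics/m4.png",np.hstack([a,b])[:,:,::-1]); print(F())
E
```

```text
px [306.31608291 102.17066618]
px [200.5809295   82.92741361]
(array([-0. , -0.5, -0.5]), array([ 0.5334, -0.1756,  0.1994]), 73.8)
```

View pics/m4.png

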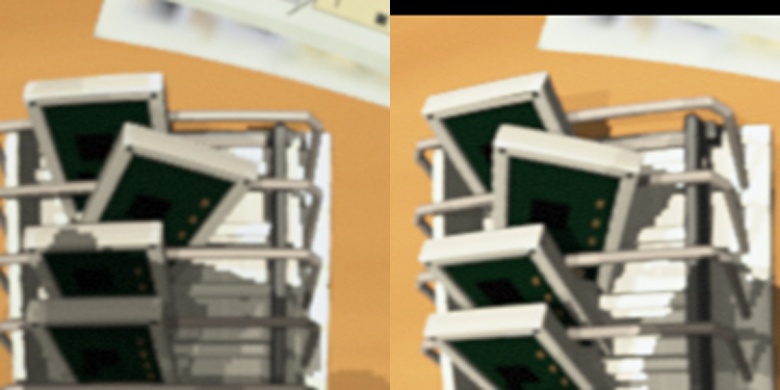

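The board is now tilted only ~25° (top edge from (125,130) to (255,175) in the left view), so it is rotating. The earlier push pressed down on the sloped top edge. Now I'll push lower, just above the bars, against the R corner and long edge, so the push runs sideways.

```bash
python3 - <<'E'
from h import *
q=ori(YAW).as_quat()
r.reach(W(40,-95,200),q)
r.move_straight(W(62,-88,120),q,speed=.15); r.move_straight(W(62,-88,89.5),q,speed=.08,max_force=6)
y=-88
while y<-33:
    y+=5; hit=r.move_straight(W(62,y,89.5),q,speed=.03,max_force=7); f=F(); print(y,hit,f[0],np.round(1e3*RR.inv().apply(f[1]-O),1))
    if hit or np.linalg.norm(f[0])>7: break
p=r.read_state()['eef_pos']
r.move_straight(p-[0,.02,0],q,speed=.1); r.move_straight(p+[0,-.02,.11],q,speed=.2)
r.reach(W(-20,-45,230),q); a=wcrop(W(60,-30,70)); cv2.imwrite("a.png",a[:,:,::-1]); np.save("dd.npy",optics.get_image("wrist")[1]); print(F())
E
```

```text
-83 False [ 0.3  1.2 -0.7] [ 62.2 -82.7  89.9]
-78 False [-0.7 -0.4  0.1] [ 62.  -77.7  89.5]
-73 False [-0.1  1.  -0.6] [ 62.  -72.8  89.5]
-68 False [ 0.1 -0.6 -0. ] [ 62.  -67.8  89.5]
-63 False [-0.   0.  -0.9] [ 62.  -62.8  89.5]
-58 False [-0.6  0.1 -1.3] [ 62.  -57.8  89.5]
-53 False [0.4 0.2 0.4] [ 62.  -52.8  89.5]
-48 False [ 0.6  0.5 -0.3] [ 61.9 -47.8  89.5]
-43 False [ 0.5 -0.3 -0.6] [ 62.  -42.8  89.5]
-38 False [ 0.7  0.1 -0.7] [ 62.  -37.8  89.5]
-33 False [ 0.5 -0.   1. ] [ 62.  -32.8  89.5]
px [306.41430545 101.90457052]
(array([ 1. ,  0.4, -0.6]), array([ 0.5525, -0.0903,  0.2288]), 80.6)
```

No resistance this time, so it probably righted itself. I'll check the green blobs' top-edge slopes numerically.

```bash
cat > chk.py <<'E'
from h import *
def blobs(im,mn=300):
    hsv=cv2.cvtColor(im,cv2.COLOR_BGR2HSV); g=cv2.inRange(hsv,(45,70,10),(95,255,120)); g=cv2.morphologyEx(g,cv2.MORPH_CLOSE,np.ones((9,9)))
    n,l,s,c=cv2.connectedComponentsWithStats(g)
    for k in range(1,n):
        if s[k,4]>mn:
            x,y,w,h=s[k,:4]; cols=np.arange(x+int(.15*w),x+int(.85*w)); t=[np.argmax(l[:,q]==k) for q in cols]
            print(s[k],"top slope deg",round(np.degrees(np.arctan(np.polyfit(cols,t,1)[0])),1))
if __name__=="__main__":
    blobs(cv2.imread("a.png"))
    print("old m4 left"); blobs(cv2.imread("pics/m4.png")[:,:390].copy())
E
python3 chk.py
```

```text
[  45  103  108   45 3657] top slope deg -3.6
[  42  176  107   46 3746] top slope deg -3.1
[  46  252  108   44 3217] top slope deg -1.5
[  50  326  111   56 4209] top slope deg -0.8
old m4 left
[  45  102  104   78 3907] top slope deg -3.2
[ 103  157  128   88 5412] top slope deg 9.1
[  46  252  107   44 3235] top slope deg -1.3
[  51  327  110   55 4134] top slope deg -0.6
```

All four now stand upright, evenly spaced and aligned. The last board goes to slot 0.

```bash
python3 - <<'E'
from h import *
from chk import blobs
ok=run(0,(.449,-.406))
if ok:
    q=ori(YAW).as_quat(); command_gripper(0,60)
    flip(np.array(r.solve_ik(W(-60,-45,240),q)))
    for c in (W(60,-30,70),W(-40,-20,70)): 
        a=wcrop(c,110); blobs(a[:,:,::-1].copy())
    print(F(),len(boards()))
E
```

```text
1 loose seen
[ 4.49000e-01 -4.06000e-01 -9.77900e+00  7.30000e-02  3.90000e-02
  4.32899e+02  2.36633e+02]
grip 0.054568813300715745 68.95483563326252
lifted 0.05425331423213868 (array([ 0.2,  0.4, -0.5]), array([ 0.4767, -0.4106,  0.2985]), 87.3)
hover 0.054377272975684385 (array([-1. , -0.1, -0.8]), array([ 0.5906, -0.0338,  0.2254]), 89.6)
slip match 0.96 [ 0 -1]
place 0 False True err axis/approach/lat mm [-1.8  0.2  0.1] w 0.05453225829876327 (array([0.3, 0.1, 2.7]), array([ 0.5259, -0.0336,  0.0792]), 91.7)
done (array([-0.3,  0.6, -0.2]), array([ 0.4728, -0.0334,  0.2674]), 94.0)
px [308.0631246   60.75224258]
[  78  122   82   36 2283] top slope deg -4.3
[  74  178   83   35 2361] top slope deg -3.5
[  75  236   85   36 2151] top slope deg -3.5
[  76  295   85   36 2300] top slope deg -1.6
[  79  354   85   36 2278] top slope deg -1.0
px [297.54701553 167.37682523]
[  94    0   82   24 1687] top slope deg 0.0
[  94   47   84   35 2098] top slope deg -3.1
[  95  106   85   35 2243] top slope deg -1.5
[  97  165   89   53 2969] top slope deg -1.5
(array([-0.1,  0.1, -0.2]), array([ 0.5119, -0.09  ,  0.2398]), 96.8) 0
```

All five are in place. Now I'll close the guide with the release held down.

```bash
python3 - <<'E'
from h import *
q=ori(YAW).as_quat()
r.reach(W(-105,-40,160),q); r.move_straight(W(-105,-40,78),q,speed=.15)
print(r.move_straight(W(-105,-40,66.5),q,speed=.03,max_force=9),F())
print(r.move_straight(W(-105,10,66.5),q,speed=.04,max_force=8),F())
y=RR.inv().apply(r.read_state()['eef_pos']-O)[1]*1e3
while y<36:
    y+=1.5; r.move_straight(W(-105,y,66.5),q,speed=.02,max_force=8); f=F(); p=RR.inv().apply(f[1]-O)*1e3; print(round(y,1),f[0],np.round(p,1))
    if f[0][1]<-6.5 or p[1]<y-2: break
E
```

```text
False (array([ 2.1, -0.1,  5.5]), array([ 0.4682, -0.086 ,  0.067 ]), 98.5)
False (array([ 2.2, -1.6,  4.8]), array([ 0.468 , -0.0362,  0.0671]), 99.9)
11.0 [ 1.4 -3.3  5.4] [-104.1   10.5   67.1]
12.5 [ 1.1 -2.3  5.3] [-104.1   12.    67.1]
14.0 [ 0.7 -1.6  5.4] [-104.1   13.5   67.1]
15.5 [ 1.2 -2.6  4.6] [-104.1   15.    67.1]
17.0 [ 0.9 -1.9  5.7] [-104.1   16.5   67.1]
18.5 [ 1.5 -3.2  5.2] [-104.    18.    67.1]
20.0 [ 0.5 -3.1  5.2] [-104.    19.5   67.1]
21.5 [ 1.1 -3.1  5.2] [-104.2   20.9   67.1]
23.0 [ 0.8 -3.7  4.4] [-104.3   22.4   67. ]
24.5 [ 0.7 -3.1  4.8] [-104.4   23.9   67. ]
26.0 [ 0.5 -3.3  4.6] [-104.4   25.4   67. ]
27.5 [ 1.  -3.9  5.4] [-104.4   26.9   67. ]
29.0 [ -0.7 -10.3   5.4] [-104.4   27.5   67. ]
```

The guide is snug: the force jumped at y≈27.5, matching a width of ~56 mm. I'll ease the push, let the release lock, retreat and check.

```bash
python3 - <<'E'
from h import *
from chk import blobs
q=ori(YAW).as_quat()
r.move_straight(W(-105,28,66.5),q,speed=.02); print(F())
r.move_straight(W(-105,28,74),q,speed=.04); r.move_straight(W(-105,25,160),q,speed=.15); r.move_straight(W(-105,-45,240),q)
r.reach(W(-60,-45,240),q)
a=wcrop(W(0,0,60),125); blobs(a[:,:,::-1].copy())
r.reach([.25,-.42,.3],q); r.hold(.5)
t,_=top(); s,_=optics.get_image("side"); t=t[140:245,262:355]; s=s[160:270,235:360]
cv2.imwrite("pics/fin.png",np.hstack([cv2.resize(t,(399,450),interpolation=cv2.INTER_CUBIC),cv2.resize(s,(400,450),interpolation=cv2.INTER_CUBIC)])[:,:,::-1]); print(F())
E
```

```text
(array([ 0.8, -4.8,  4.6]), array([ 0.4676, -0.0185,  0.067 ]), 103.4)
px [277.19797822 125.03898959]
[ 116   32   72   31 1706] top slope deg -4.9
[ 115   81   74   31 1826] top slope deg -4.6
[ 114  131   75   32 1639] top slope deg -3.0
[ 116  184   75   31 1703] top slope deg -2.2
[ 119  236   80   45 2271] top slope deg -0.0
(array([-0.1, -0.5,  1.2]), array([ 0.25, -0.42,  0.3 ]), 107.9)
```

View pics/fin.png

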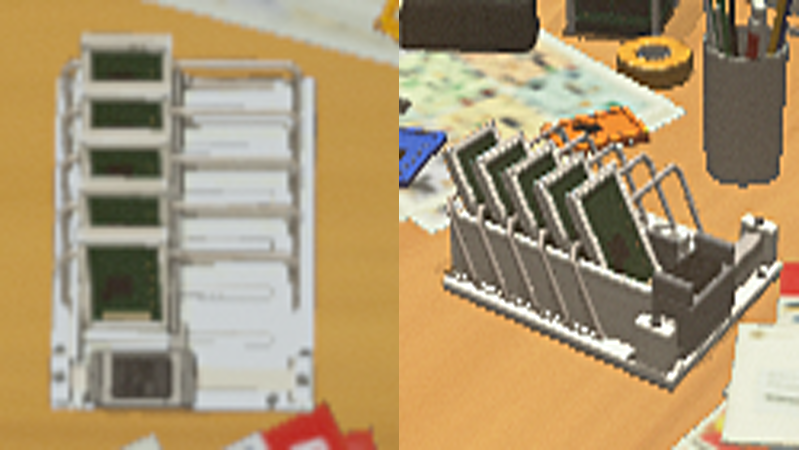

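All five boards stand one per slot, leaning on their hoops and held against the fence by the guide. The robot is clear.

```bash
python3 -c "
from h import *
print(r.finish_job())"
```

```text
the job is handed in; nothing more can be done
None
```

The job is handed in: all five green boards stand one per slot, leaning on their hoops, with the guide snug and locked; one board found knocked over sideways in its slot partway through was pushed upright before the guide was closed.

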